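# Shingle the balance correction plates in the tray

## Task

Add the two loose steel correction plates to the one already lying in the black tray so that the three make a shingled row along the tray, in order of width: first the wider loose plate, released, then the narrower one. Each added plate lies lengthwise in line with the one before, its one end resting on top of that plate's free end (the end towards the empty part of the tray) and its other end down on the tray floor, overlapping by about a third of a plate's length. Leave the first plate where it lies, let go of everything, and do not disturb the other things on the bench.

Things in the scene. Friction and masses are not known exactly. Their poses are not given: they have to be found in the camera images.
- tray_floor (a point): Shallow black aluminium tray, fixed to the bench, its place and angle vary. This point is the centre of its inner floor, 5 mm above the bench. Local x runs along the tray's length from the first plate towards the empty end, y across, z up. Inside 270 mm long (x) and 150 mm wide (y); rims 5 mm thick, top 8 mm above the inner floor (13 mm above the bench).
- tray: The same tray; origin on the bench under its centre, same axes.
- plate_first_center (a point): Bare steel plate, 90 mm long (x), 66 mm wide (y), 8 mm thick (z), about 0.37 kg, loose, already lying flat on the tray floor near one end and roughly in line with the tray. This point is its centre. Its x axis points to the empty end of the tray, so its free end is 45 mm along +x. It stays where it is (it may shift by up to 15 mm).
- plate_first: The same plate; origin at the centre of its underside, 4 mm below the centre.
- plate_wide_center (a point): The wider loose bare steel plate, 90 mm long (x), 54 mm wide (y), 8 mm thick (z), about 0.3 kg, lying flat on the bench to the left or right of the tray. This point is its centre, 4 mm above the bench at the start. The plate looks the same after a half turn. Good to grip across its width at the middle.
- plate_wide: The same plate; origin at the centre of its underside.
- plate_narrow_center (a point): The narrower loose bare steel plate, 90 mm long (x), 38 mm wide (y), 8 mm thick (z), about 0.21 kg, lying flat on the bench on the other side of the tray. This point is its centre, 4 mm above the bench at the start. The plate looks the same after a half turn.
- plate_narrow: The same plate; origin at the centre of its underside.
- punch: Bystander: brass drift punch, 145 mm long (x), 12 mm thick, lying between the robot and the tray. Origin on its underside near the middle. Leave alone.
- deburrer: Bystander: deburring tool with a yellow plastic handle, 145 mm long (x), 19 mm thick, lying between the robot and the tray. Origin on its underside near the middle. Leave alone.
- file: Bystander: hand file with a green handle, 255 mm long (x), 26 mm wide, 18 mm high, lying on the left. Origin on its underside near the middle. Leave alone.
- mandrel: Bystander: polished stainless mandrel standing upright on a 60 mm flange, 122 mm high, on the right. Origin at the centre of its underside. Leave alone.
Mind the look-alikes: they are no part of the job. Leave any green or purple look-alike of the plate_wide alone.

How it is judged:
By the outcome, as a careful person would: the job done as asked, in the order asked, and still so for the second after the job is handed in, with the robot touching nothing.
It also fails if it takes over 53 s, if anything falls off the work surface, if the arm or the gripper's body presses on something with over 40 N, if the wrist force passes 120 N, or if a joint passes its speed limit or range.

## Robot

A 6-joint arm with a two-finger parallel gripper is mounted at the origin on the work surface. World frame = base frame: x ahead of the robot, y to its left, z up, the work surface at z = 0. Lengths are in m, angles in rad, forces in N, time in s.
With the tool pointing down it reaches from about 0.35 to 0.975 m from the base axis. Payload 4.9 kg.
Tool frame: the origin (TCP) lies on the centre line of the jaws, within the pads' length; the fingertips stand 11 mm ahead of it and the grasp point (between the pads) lies 8 mm behind it; z points along the fingers, y is the direction in which the jaws open and shut (so a half turn about z gives the same grasp; the last joint's range is limited). The gripper opens to 85 mm and grips with 20 to 120 N. Pads are 22 mm wide; open, the fingers measure 114 mm over their backs; the gripper's body (76 mm by 85 mm) begins 54 mm behind the grasp point. The pads swing forward as they close: fully open they stand 13 mm farther back than shut.
Start: joints at [1.156, 0.053, 1.613, -0, 1.476, -0.119], TCP at [0.182, 0.598, 0.242] pointing down, gripper open.
Joint ranges: [-3.01, 3.01], [-1.01, 2.22], [0.06, 2.58], [-1.02, 4.17], [0.09, 2.62], [-3.14, 3.14]. Speed limits (rad/s): [2.57, 2.57, 3.14, 3.14, 3.14, 3.14].

## Interface

Orientations are given as a rotation vector (axis times angle).
In Python, from station import ctrl gives the robot as it stands.
- The arm moves only by the shell command python3 -m crank 'ROWS' [OPENING] [FORCE]. ROWS is JSON, a list of rows, each an object of numbers: "x", "y", "z": the shift along the tool's x, y, z as a fraction of full scale; "roll": the turn about the tool's z as a fraction of full scale. In form: [{"x": .., "y": .., "z": .., "roll": ..}, ...]. A call has 1 to 10 rows; each row shifts and turns the commanded pose from where the row before left it, along the tool's axes as they then stand; what a row does not reach is not made up. Full scale, the value 1, is 0.06 m for a shift and 0.12 rad for a turn. A row lasts 1/8 s, in which the tool goes at most 62.5 mm and 10.7 degrees, less where a joint would pass 70% of its speed; a pose out of reach is approached as far as the arm can. A call with a number of a shift or a turn outside -1 to 1 is refused whole. A call with a gripper value outside its range is refused whole. OPENING is the closure, from 0 (fully open) to 1 (shut), set as the call begins (- or left out, the last holds). The fingers move at their own pace and stop on an object; FORCE is the grip in N (left out, the last holds). Time passes only in rows, so rows that do not move let the fingers close. It gives the time, the measured TCP pose, the force and the opening at its end, in the units of the state.
- ctrl.get_obs(): the state, without advancing time (a new reading comes with each control period).
- ctrl.get_image(name): name is "side" or "top" or "wrist"; returns a dict with "img" (384x512x3 uint8, red, green, blue), "K" (3x3 intrinsics, pixels), "k1" (the pictures are not rectified: a ray, as slopes to the right and down, at radius r is drawn at 1 + k1 r^2 times it, then the intrinsics apply), "rvec" (rotation vector, rad) and "tvec" (3), from world to camera coordinates, as OpenCV has them. Camera axes: x right, y down, z forward; pixel columns grow to the right and rows downward; lengths in m; the calibration is good to about 2 mm. A picture is of the moment at which its call begins. There is no depth.
- ctrl.finish_job(): hands the job in, once; it reports no verdict.
The state is a dict: "t": time; "q": joint angles; "dq": joint speeds; "effort": joint torques, N m; "tool_pos": TCP position; "tool_rot": TCP orientation; "contact_force": force on the tool from outside, world axes, zero at the start; "wrist_torque": the same for the moment, N m; "opening": finger opening in m.
Only numpy, scipy, OpenCV 4.12 (cv2) and the standard library are available. Lean on these libraries where they do the work, as an engineer would, in place of code of your own. Each camera call takes 0.05 s, during which the arm holds its last target.

## Working session

There is one attempt and no reset: what is moved stays moved. The work goes in short steps, Python scripts to look and compute and a shell command to move; the robot and the scene stay as the last step left them, time stands still between calls to the robot, and variables do not carry over. Pictures are saved under pics/ and viewed, and the job is handed in when it is done.

```bash
ls; mkdir -p pics
python3 - <<'E'
from station import ctrl
import cv2
o=ctrl.get_obs()
print({k:(v if not hasattr(v,'tolist') else v.tolist()) for k,v in o.items()})
for n in ("side","top","wrist"):
    d=ctrl.get_image(n); cv2.imwrite(f"pics/{n}0.png",d["img"][:,:,::-1]); print(n,d["K"],d["k1"],d["rvec"],d["tvec"])
E
```

```text
pics
{'t': 0.0, 'q': [1.1560048220995245, 0.05337205893466261, 1.6143047758704496, 2.8685154107411847e-05, 1.476001955118503, -0.11898111422535014], 'dq': [0.0006903812245299694, -0.00016704703782954085, -0.0008708640093384628, -0.0004410680237708303, 0.0020492092004010774, 0.0016966602368186988], 'effort': [0.00027560008675209247, -39.36712145805359, -37.01793909072876, -0.00012047324162267614, 0.006869947537779808, 6.386934074953388e-06], 'tool_pos': [0.18193247312804695, 0.597302372500221, 0.24104713847660775], 'tool_rot': [-0.4628844833989491, -3.106718987832276, 0.003148474266781267], 'contact_force': [0.8269922267677582, 0.8148977703590772, -1.0497302838619462], 'wrist_torque': [-0.05137856250616873, 1.2007098572702535e-05, -0.01535490449638358], 'opening': 0.085602380972064}
side [[383.54603193   0.         255.49481347]
 [  0.         383.54603193 195.56528855]
 [  0.           0.           1.        ]] 0.019682378423097217 [ 2.23857298 -1.00694884  0.36726587] [-0.29967652  0.32726452  0.85892821]
top [[372.6031849    0.         257.47386526]
 [  0.         372.6031849  190.8646407 ]
 [  0.           0.           1.        ]] -0.023729894825734083 [ 2.21813329 -2.16885199  0.10951637] [-4.81004493e-04  4.62973571e-01  1.06922717e+00]
wrist [[314.21821218   0.         252.19139016]
 [  0.         314.21821218 184.56614444]
 [  0.           0.           1.        ]] -0.07230912885766567 [-2.3320567  -1.72909646 -0.24510102] [-0.62513067 -0.03606645  0.3769523 ]
```

View pics/top0.png

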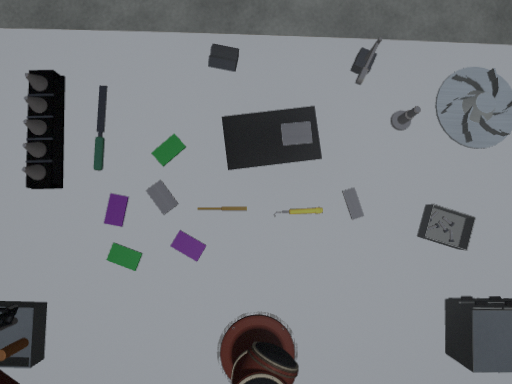

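View pics/side0.png

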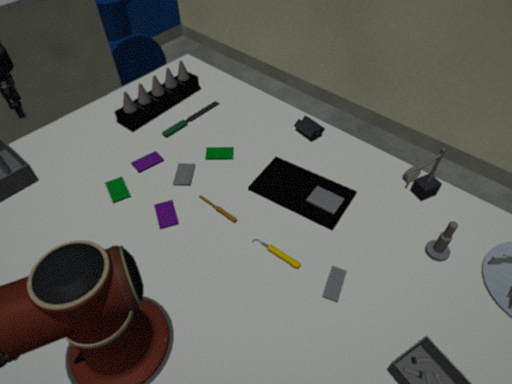

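View pics/wrist0.png

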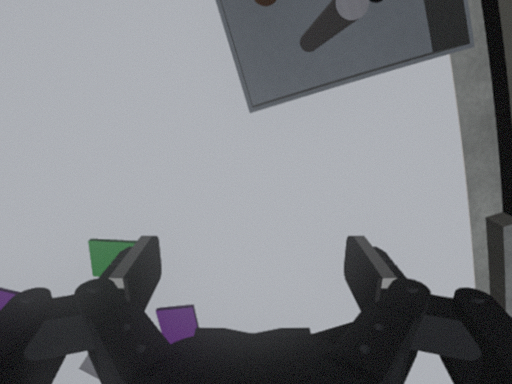

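The top view shows the tray at (271,138), with the first plate at its right end (297,133). The wide plate is at (162,197) and the narrow one at (353,203). I'll enlarge these for corners.

```bash
cat > h.py <<'E'
import numpy as np, cv2
from station import ctrl
def w2p(d,P):
    R,_=cv2.Rodrigues(np.array(d["rvec"],float)); c=np.atleast_2d(P)@R.T+np.ravel(d["tvec"])
    s=c[:,:2]/c[:,2:]; s=s*(1+d["k1"]*(s**2).sum(1,keepdims=True)); K=d["K"]
    return np.c_[s[:,0]*K[0,0]+K[0,2],s[:,1]*K[1,1]+K[1,2]]
def p2w(d,uv,z):
    K=d["K"]; uv=np.atleast_2d(np.array(uv,float)); n=np.c_[(uv[:,0]-K[0,2])/K[0,0],(uv[:,1]-K[1,2])/K[1,1]]
    s=n.copy()
    for _ in range(20): s=n/(1+d["k1"]*(s**2).sum(1,keepdims=True))
    R,_=cv2.Rodrigues(np.array(d["rvec"],float)); C=-R.T@np.ravel(d["tvec"])
    r=np.c_[s,np.ones(len(s))]@R
    return C+r*((z-C[2])/r[:,2])[:,None]
def rect(P):  # world corner pts 4 in order -> centre, long-axis angle deg, sizes
    c=P.mean(0); a=P[1]-P[0]; b=P[2]-P[1]; a2=P[2]-P[3]; b2=P[3]-P[0]
    A=(a+a2)/2;B=(b+b2)/2
    if np.linalg.norm(A[:2])<np.linalg.norm(B[:2]): A,B=B,A
    return c.round(4),np.degrees(np.arctan2(A[1],A[0])).round(2),np.linalg.norm(A).round(4),np.linalg.norm(B).round(4)
def crop(img,x0,y0,w,h,k,fn):
    cv2.imwrite(fn,cv2.resize(img[y0:y0+h,x0:x0+w,::-1],None,fx=k,fy=k,interpolation=cv2.INTER_CUBIC))
E
python3 - <<'E'
from h import *
d={"img":cv2.imread("pics/top0.png")[:,:,::-1]}
crop(d["img"],210,95,125,85,6,"pics/c_tray.png")
a=cv2.resize(d["img"][170:225,135:190,::-1],None,fx=7,fy=7,interpolation=cv2.INTER_CUBIC)
b=cv2.resize(d["img"][175:230,325:380,::-1],None,fx=7,fy=7,interpolation=cv2.INTER_CUBIC)
cv2.imwrite("pics/c_pl.png",np.hstack([a,b]))
E
```

```text
(no output)
```

View pics/c_tray.png

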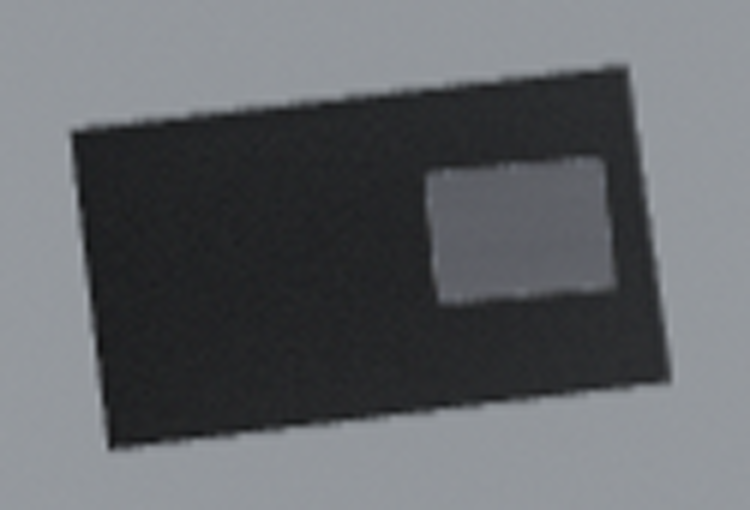

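View pics/c_pl.png

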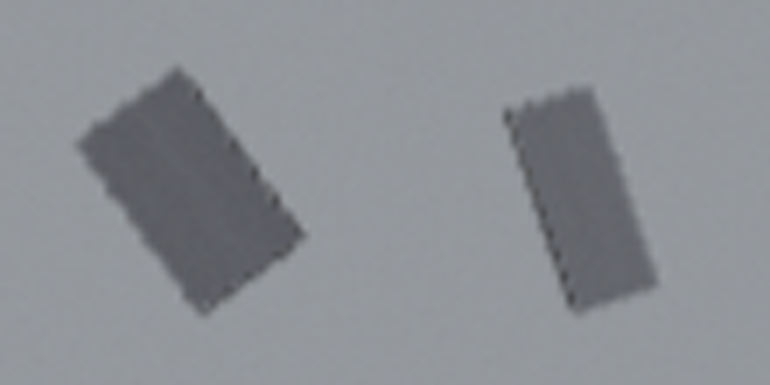

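Run:
```python
from h import *
d=ctrl.get_image("top")
def f(pts,x0,y0,k,z): 
    uv=(np.array(pts,float)+.5)/k-.5+[x0,y0]; P=p2w(d,uv,z); print(rect(P)); return P
f([(427,170),(604,157),(616,290),(438,303)],210,95,6,.013)
f([(72,130),(628,66),(670,381),(110,449)],210,95,6,.013)
f([(180,67),(305,236),(205,317),(78,145)],135,170,7,.008)
f([(120,110),(207,88),(272,286),(190,313)],325,175,7,.008)
s=cv2.imread("pics/side0.png")
a=[cv2.resize(s[y:y+h,x:x+w],None,fx=5,fy=5,interpolation=cv2.INTER_CUBIC) for x,y,w,h in[(240,150,120,80)]]
cv2.imwrite("pics/s_tray.png",a[0])
a=[cv2.resize(s[y:y+50,x:x+50],None,fx=7,fy=7,interpolation=cv2.INTER_CUBIC) for x,y in[(160,150),(310,260)]]
cv2.imwrite("pics/s_pl.png",np.hstack(a))
```

```text
(array([ 0.6389, -0.1025,  0.013 ]), np.float64(-84.16), np.float64(0.0887), np.float64(0.0672))
(array([ 0.624 , -0.0282,  0.013 ]), np.float64(-81.61), np.float64(0.2786), np.float64(0.1602))
(array([0.4395, 0.2887, 0.008 ]), np.float64(-141.68), np.float64(0.0894), np.float64(0.0532))
(array([ 0.4342, -0.273 ,  0.008 ]), np.float64(-160.99), np.float64(0.089), np.float64(0.0377))
```

View pics/s_tray.png

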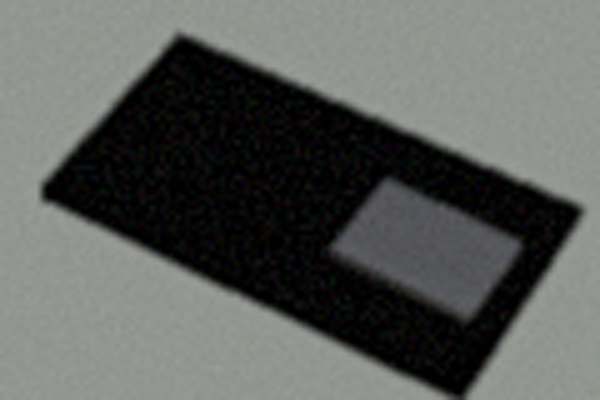

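View pics/s_pl.png

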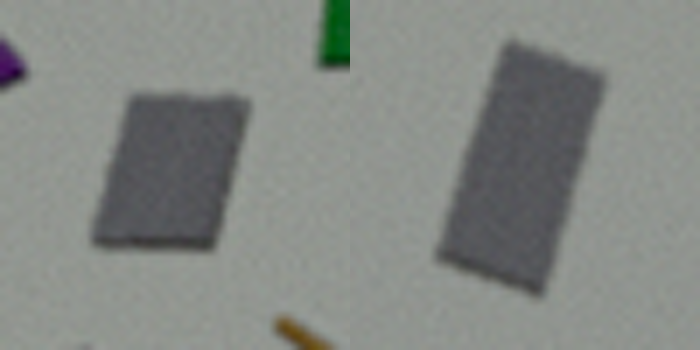

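Run:
```python
from h import *
d=ctrl.get_image("side")
def f(pts,x0,y0,k,z): 
    uv=(np.array(pts,float)+.5)/k-.5+[x0,y0]; P=p2w(d,uv,z); print(rect(P))
f([(388,178),(523,242),(468,320),(332,246)],240,150,5,.013)
f([(180,35),(582,210),(462,392),(43,188)],240,150,5,.013)
f([(130,95),(250,98),(214,238),(94,236)],160,150,7,.008)
f([(160,42),(255,78),(193,284),(90,250)],310,260,7,.008)
o=ctrl.get_obs();print(o['t'],o['tool_pos'])
R,_=cv2.Rodrigues(np.array(o['tool_rot']));print(R.round(3))
```

```text
(array([ 0.6386, -0.1024,  0.013 ]), np.float64(-84.78), np.float64(0.0898), np.float64(0.0679))
(array([ 0.6229, -0.0291,  0.013 ]), np.float64(-81.79), np.float64(0.277), np.float64(0.1588))
(array([0.4403, 0.2893, 0.008 ]), np.float64(-141.67), np.float64(0.0879), np.float64(0.0537))
(array([ 0.4338, -0.2745,  0.008 ]), np.float64(-161.23), np.float64(0.0871), np.float64(0.0354))
0.25 [0.18208596 0.59757222 0.24168684]
[[-0.957  0.292 -0.   ]
 [ 0.292  0.957 -0.001]
 [ 0.    -0.001 -1.   ]]
```

```bash
cat > go.py <<'E'
import sys
from h import *
def delta(x,y,z,ang):
    o=ctrl.get_obs(); R,_=cv2.Rodrigues(np.array(o['tool_rot'])); p=np.array(o['tool_pos'])
    a=np.degrees(np.arctan2(R[1,1],R[0,1])); d=(ang-a+180)%360-180
    t=R.T@(np.array([x,y,z])-p)
    print("t",round(o['t'],2),"pos",p.round(4),"ang",a.round(2),"open",round(o['opening'],4),"F",np.round(o['contact_force'],1),"q",np.round(o['q'],2))
    print("shift units",(t/.06).round(3),"roll units",round(-np.radians(d)/.12,3), "deg",round(d,2))
if __name__=="__main__": delta(*map(float,sys.argv[1:5]))
E
python3 go.py .44 .289 .10 -51.7
```

```text
t 0.25 pos [0.1821 0.5976 0.2417] ang 73.05 open 0.0852 F [ 0.5 -0.1  0.8] q [ 1.16  0.05  1.61 -0.    1.48 -0.12]
shift units [-5.611 -3.664  2.365] roll units 18.144 deg -124.75
```

```bash
python3 -m crank '[{"x":-0.7,"y":-0.458},{"x":-0.7,"y":-0.458},{"x":-0.7,"y":-0.458},{"x":-0.7,"y":-0.458},{"x":-0.7,"y":-0.458},{"x":-0.7,"y":-0.458},{"x":-0.7,"y":-0.458},{"x":-0.711,"y":-0.458},{"roll":1},{"roll":1}]' 0.25 40
python3 -m crank '[{"roll":1},{"roll":1},{"roll":1,"z":0.1},{"roll":1,"z":0.1},{"roll":1,"z":0.2},{"roll":1,"z":0.2},{"roll":1,"z":0.2},{"roll":1,"z":0.2},{"roll":1,"z":0.2},{"roll":1,"z":0.2}]' 
python3 go.py .44 .289 .06 -51.7
```

```text
t 0.25 pos [0.1821 0.5976 0.2417] ang 73.05 open 0.0852 F [ 0.5 -0.1  0.8] q [ 1.16  0.05  1.61 -0.    1.48 -0.12]
shift units [-5.611 -3.663  3.031] roll units 18.144 deg -124.75validation failed for argument at $[0]...
validation failed for argument at $[0]...
```

The rows were refused, probably because every key is required. I'll send all four.

```bash
python3 -m crank '[{"x":-0.7,"y":-0.458,"z":0,"roll":0},{"x":-0.7,"y":-0.458,"z":0,"roll":0},{"x":-0.7,"y":-0.458,"z":0,"roll":0},{"x":-0.7,"y":-0.458,"z":0,"roll":0},{"x":-0.7,"y":-0.458,"z":0,"roll":0},{"x":-0.7,"y":-0.458,"z":0,"roll":0},{"x":-0.7,"y":-0.458,"z":0,"roll":0},{"x":-0.711,"y":-0.458,"z":0,"roll":0},{"x":0,"y":0,"z":0,"roll":1},{"x":0,"y":0,"z":0,"roll":1}]' 0.25 40
python3 go.py .44 .289 .06 -51.7
```

```text
t: 1.5
tool_pos: [0.4406, 0.2886, 0.2422]
tool_rot: [-0.84, -3.027, 0.0]
contact_force: [-0.0, -0.1, -0.5]
opening: 0.0641
t 1.5 pos [0.4406 0.2886 0.2422] ang 58.97 open 0.0641 F [-0.  -0.1 -0.5] q [ 0.44 -0.18  1.84  0.    1.49 -0.59]
shift units [1.100e-02 1.000e-03 3.036e+00] roll units 16.096 deg -110.67
```

```bash
python3 -m crank '[{"x":0,"y":0,"z":0.2,"roll":1},{"x":0,"y":0,"z":0.2,"roll":1},{"x":0,"y":0,"z":0.2,"roll":1},{"x":0,"y":0,"z":0.2,"roll":1},{"x":0,"y":0,"z":0.2,"roll":1},{"x":0,"y":0,"z":0.2,"roll":1},{"x":0,"y":0,"z":0.2,"roll":1},{"x":0,"y":0,"z":0.2,"roll":1},{"x":0,"y":0,"z":0.2,"roll":1},{"x":0,"y":0,"z":0.2,"roll":1}]'
python3 -m crank '[{"x":0,"y":0,"z":0.2,"roll":1},{"x":0,"y":0,"z":0.2,"roll":1},{"x":0,"y":0,"z":0.2,"roll":1},{"x":0,"y":0,"z":0.2,"roll":1},{"x":0,"y":0,"z":0.1,"roll":1},{"x":0,"y":0,"z":0.1,"roll":1},{"x":0,"y":0,"z":0,"roll":0.1},{"x":0,"y":0,"z":0,"roll":0}]'
python3 go.py .44 .289 .025 -51.7
python3 - <<'E'
from h import *
d=ctrl.get_image("wrist"); cv2.imwrite("pics/w1.png",d["img"][:,:,::-1])
d=ctrl.get_image("side"); crop(d["img"],120,110,120,90,6,"pics/s1.png")
E
```

```text
t: 2.75
tool_pos: [0.44, 0.2894, 0.1218]
tool_rot: [-2.401, -2.026, 0.0]
contact_force: [-0.2, -1.2, 0.4]
opening: 0.064
t: 3.75
tool_pos: [0.4403, 0.2895, 0.0625]
tool_rot: [-2.964, -1.041, -0.0]
contact_force: [0.8, -0.4, -0.2]
opening: 0.064
t 3.75 pos [0.4403 0.2895 0.0625] ang -51.31 open 0.064 F [ 0.8 -0.4 -0.2] q [ 0.44  0.    1.98 -0.    1.16  1.34]
shift units [-0.009  0.003  0.626] roll units 0.057 deg -0.39
```

View pics/w1.png

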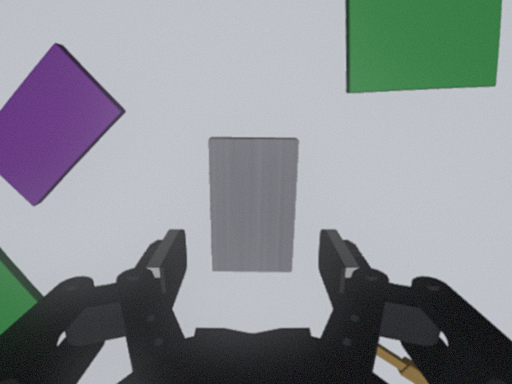

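View pics/s1.png

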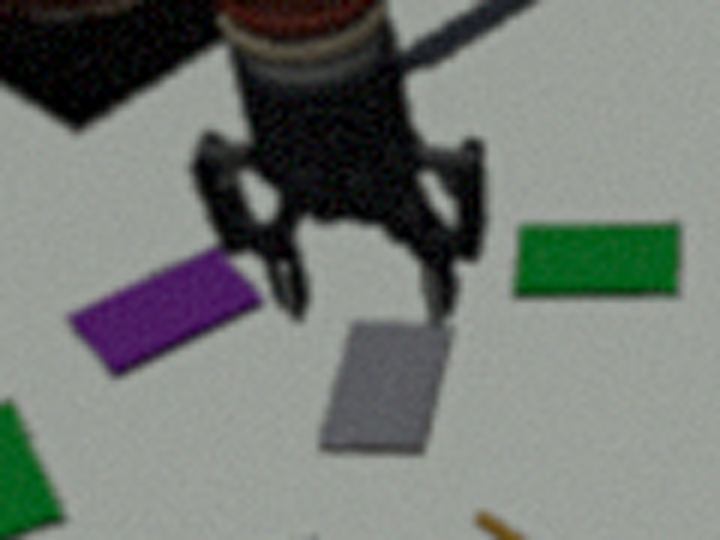

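The wrist view shows the plate (columns 210–298) centred and square between the pads (185–320). I'll descend carefully.

```bash
python3 -m crank '[{"x":0,"y":0,"z":0.3,"roll":0.05},{"x":0,"y":0,"z":0.3,"roll":0},{"x":0,"y":0,"z":0.1,"roll":0},{"x":0,"y":0,"z":0.05,"roll":0},{"x":0,"y":0,"z":0,"roll":0}]'
python3 - <<'E'
from h import *
d=ctrl.get_image("side"); crop(d["img"],145,130,70,55,10,"pics/s2.png")
E
```

```text
t: 4.47
tool_pos: [0.4402, 0.2894, 0.0172]
tool_rot: [2.968, 1.03, -0.0]
contact_force: [0.2, 0.1, 0.8]
opening: 0.0637
```

View pics/s2.png

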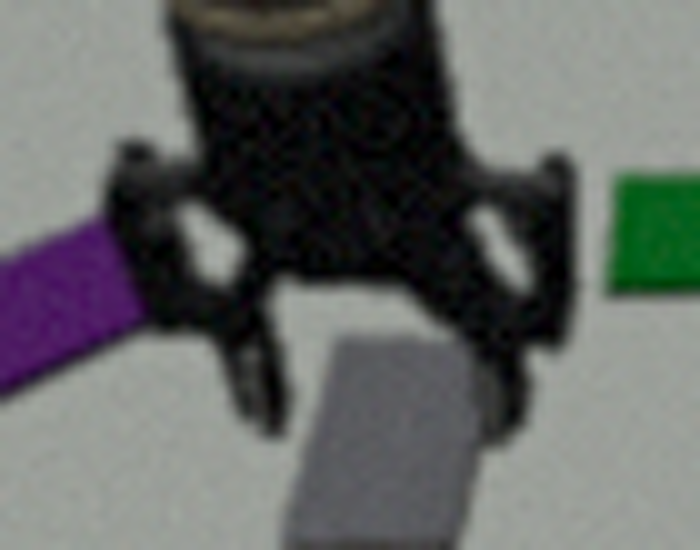

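Run:
```python
from h import *
d=ctrl.get_image("side"); o=ctrl.get_obs(); R,_=cv2.Rodrigues(np.array(o['tool_rot'])); p=np.array(o['tool_pos'])
for s in (-1,1):
  for dx in (-.011,.011):
   for z in (0,.006,.012):
    q=p+R[:,1]*s*.034+R[:,0]*dx; q[2]=z; u=w2p(d,q)[0]; print(s,dx,z,((u-[145,130])*10).round(0))
```

```text
-1 -0.011 0 [281. 470.]
-1 -0.011 0.006 [278. 456.]
-1 -0.011 0.012 [275. 443.]
-1 0.011 0 [295. 420.]
-1 0.011 0.006 [292. 406.]
-1 0.011 0.012 [289. 392.]
1 -0.011 0 [498. 478.]
1 -0.011 0.006 [495. 464.]
1 -0.011 0.012 [493. 451.]
1 0.011 0 [509. 428.]
1 0.011 0.006 [507. 414.]
1 0.011 0.012 [504. 400.]
```

The tips sit at about z=15 mm with the TCP at 17 mm, because the part-open fingers are swung back. I'll lower in small steps and watch the force.

```bash
python3 -m crank '[{"x":0,"y":0,"z":0.07,"roll":0},{"x":0,"y":0,"z":0.06,"roll":0},{"x":0,"y":0,"z":0.03,"roll":0}]'
python3 -m crank '[{"x":0,"y":0,"z":0.03,"roll":0},{"x":0,"y":0,"z":0,"roll":0}]'
python3 - <<'E'
from h import *
d=ctrl.get_image("side"); crop(d["img"],145,130,70,55,10,"pics/s3.png")
E
```

```text
t: 4.95
tool_pos: [0.44, 0.2893, 0.0073]
tool_rot: [2.968, 1.03, -0.001]
contact_force: [0.4, -0.7, 0.5]
opening: 0.0638
t: 5.2
tool_pos: [0.44, 0.2893, 0.0057]
tool_rot: [2.968, 1.03, -0.001]
contact_force: [0.8, -0.4, 0.5]
opening: 0.0644
```

View pics/s3.png

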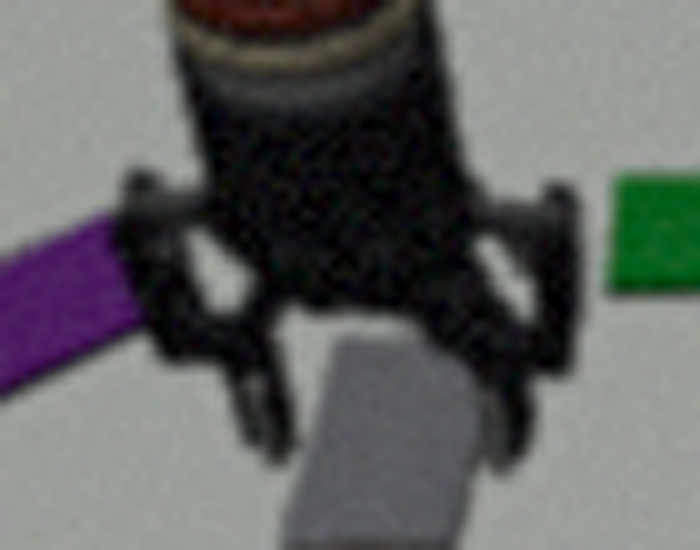

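Tips are now at about 4 mm. Closing.

```bash
python3 -m crank '[{"x":0,"y":0,"z":0,"roll":0},{"x":0,"y":0,"z":0,"roll":0},{"x":0,"y":0,"z":0,"roll":0},{"x":0,"y":0,"z":0,"roll":0}]' 1 40
python3 -m crank '[{"x":0,"y":0,"z":-0.2,"roll":0},{"x":0,"y":0,"z":-0.8,"roll":0},{"x":0,"y":0,"z":-0.8,"roll":0},{"x":0,"y":0,"z":0,"roll":0}]'
python3 - <<'E'
from h import *
d=ctrl.get_image("wrist"); cv2.imwrite("pics/w4.png",d["img"][:,:,::-1])
d=ctrl.get_image("side"); crop(d["img"],130,100,100,75,7,"pics/s4.png")
E
```

```text
t: 5.75
tool_pos: [0.4413, 0.29, 0.0076]
tool_rot: [-2.968, -1.03, -0.004]
contact_force: [-1.3, -1.5, 5.8]
opening: 0.0527
t: 6.25
tool_pos: [0.4429, 0.2908, 0.1189]
tool_rot: [-2.967, -1.029, -0.015]
contact_force: [0.2, 0.6, -3.4]
opening: 0.0528
```

View pics/w4.png

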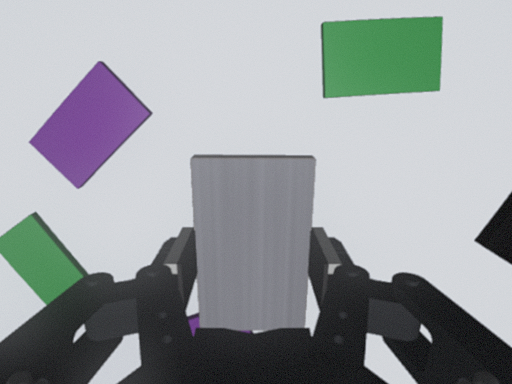

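View pics/s4.png

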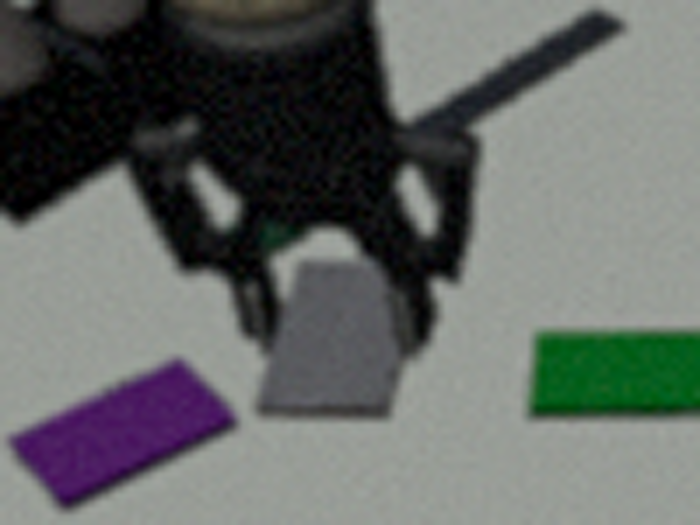

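The plate is gripped square and lifted clear. Now to the tray.

```bash
python3 go.py .6330 -.0428 .06 5.5
```

```text
t 6.35 pos [0.4396 0.2892 0.1135] ang -51.73 open 0.0525 F [ 0.5 -0.3 -4.1] q [ 0.44 -0.07  1.96 -0.    1.25  1.34]
shift units [-0.895  6.341  0.891] roll units -8.324 deg 57.23
```

```bash
python3 -m crank '[{"x":-0.05,"y":0.4,"z":0,"roll":0},{"x":-0.11,"y":0.75,"z":0,"roll":0},{"x":-0.11,"y":0.8,"z":0,"roll":0},{"x":-0.12,"y":0.8,"z":0,"roll":0},{"x":-0.12,"y":0.8,"z":0,"roll":0},{"x":-0.12,"y":0.8,"z":0,"roll":0},{"x":-0.12,"y":0.8,"z":0,"roll":0},{"x":-0.1,"y":0.75,"z":0,"roll":0},{"x":-0.04,"y":0.44,"z":0,"roll":-0.5},{"x":0,"y":0,"z":0,"roll":-1}]'
python3 -m crank '[{"x":0,"y":0,"z":0,"roll":-1},{"x":0,"y":0,"z":0.1,"roll":-1},{"x":0,"y":0,"z":0.1,"roll":-1},{"x":0,"y":0,"z":0.1,"roll":-1},{"x":0,"y":0,"z":0.1,"roll":-1},{"x":0,"y":0,"z":0.1,"roll":-1},{"x":0,"y":0,"z":0.1,"roll":-0.8},{"x":0,"y":0,"z":0,"roll":0},{"x":0,"y":0,"z":0,"roll":0}]'
python3 go.py .6330 -.0428 .035 5.5
python3 - <<'E'
from h import *
d=ctrl.get_image("wrist"); cv2.imwrite("pics/w5.png",d["img"][:,:,::-1])
d=ctrl.get_image("side"); crop(d["img"],230,120,140,105,5,"pics/s5.png")
E
```

```text
t: 7.6
tool_pos: [0.6325, -0.0441, 0.1102]
tool_rot: [-2.86, -1.292, 0.008]
contact_force: [0.2, -0.0, -4.0]
opening: 0.0526
t: 8.72
tool_pos: [0.6327, -0.0422, 0.0762]
tool_rot: [-2.116, -2.319, 0.002]
contact_force: [-0.0, -0.5, -2.6]
opening: 0.0527
t 8.72 pos [ 0.6327 -0.0422  0.0762] ang 5.25 open 0.0527 F [-0.  -0.5 -2.6] q [-0.18  0.23  1.71  0.    1.21 -0.28]
shift units [-0.012  0.006  0.687] roll units -0.037 deg 0.25
```

View pics/w5.png

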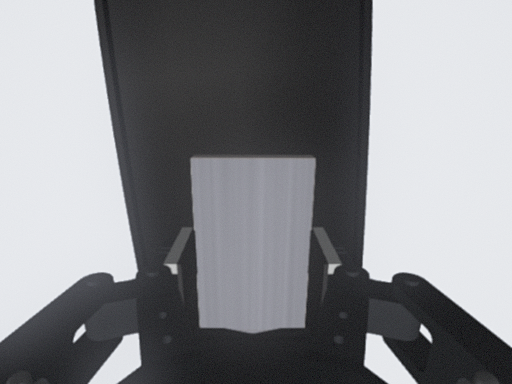

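View pics/s5.png

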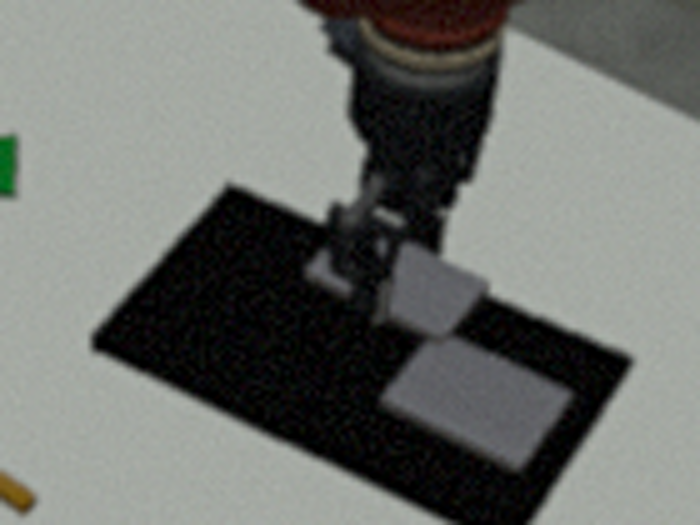

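The plate is in line with the tray, and the empty end is ahead. Lowering; the grip drops to 20 N near contact so the plate can pivot in the pads.

```bash
python3 -m crank '[{"x":-0.01,"y":0,"z":0.3,"roll":-0.04},{"x":0,"y":0,"z":0.3,"roll":0},{"x":0,"y":0,"z":0.2,"roll":0},{"x":0,"y":0,"z":0.04,"roll":0},{"x":0,"y":0,"z":0,"roll":0}]'
python3 go.py .6330 -.0428 .0206 5.5
```

```text
t: 9.45
tool_pos: [0.6339, -0.0429, 0.0273]
tool_rot: [-2.11, -2.327, 0.0]
contact_force: [-0.2, -1.2, -2.2]
opening: 0.0529
t 9.45 pos [ 0.6339 -0.0429  0.0273] ang 5.61 open 0.0529 F [-0.2 -1.2 -2.2] q [-0.18  0.29  1.73 -0.    1.12 -0.28]
shift units [ 0.004 -0.015  0.112] roll units 0.015 deg -0.11
```

```bash
python3 -m crank '[{"x":0,"y":-0.01,"z":0.05,"roll":0},{"x":0,"y":0,"z":0.03,"roll":0},{"x":0,"y":0,"z":0,"roll":0}]' - 20
python3 -m crank '[{"x":0,"y":0,"z":0.03,"roll":0},{"x":0,"y":0,"z":0,"roll":0}]'
python3 -m crank '[{"x":0,"y":0,"z":0.03,"roll":0},{"x":0,"y":0,"z":0,"roll":0}]'
python3 go.py .6330 -.0428 .0206 5.5
python3 - <<'E'
from h import *
d=ctrl.get_image("wrist"); cv2.imwrite("pics/w6.png",d["img"][:,:,::-1])
d=ctrl.get_image("side"); crop(d["img"],270,150,90,70,8,"pics/s6.png")
E
```

```text
t: 9.82
tool_pos: [0.6332, -0.043, 0.0228]
tool_rot: [2.11, 2.327, 0.0]
contact_force: [-0.4, -0.8, -2.6]
opening: 0.0526
t: 10.07
tool_pos: [0.6331, -0.043, 0.0207]
tool_rot: [-2.11, -2.327, 0.0]
contact_force: [-0.9, 0.9, -2.8]
opening: 0.0522
t: 10.32
tool_pos: [0.6333, -0.043, 0.0204]
tool_rot: [-2.11, -2.327, 0.001]
contact_force: [-5.4, 0.8, 4.1]
opening: 0.0526
t 10.32 pos [ 0.6333 -0.043   0.0204] ang 5.6 open 0.0526 F [-5.4  0.8  4.1] q [-0.18  0.3   1.73 -0.    1.11 -0.28]
shift units [ 0.003 -0.005 -0.003] roll units 0.015 deg -0.1
```

View pics/w6.png

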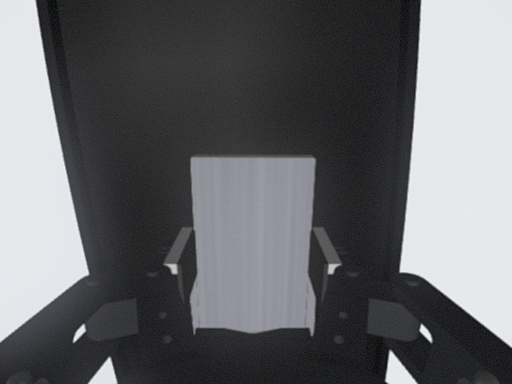

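View pics/s6.png

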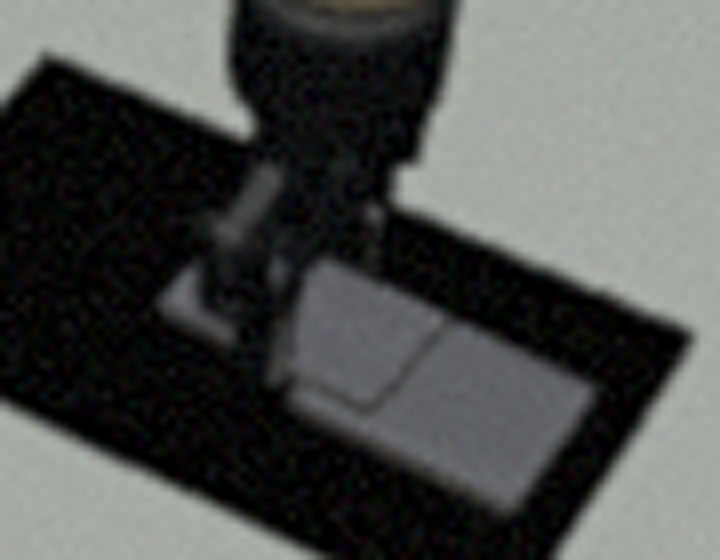

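Contact was at the expected height (about 20.5 mm), and the plate overlaps the first by about a third. A little further down pivots the far end, then I release.

```bash
python3 -m crank '[{"x":0,"y":0,"z":0.02,"roll":0},{"x":0,"y":0,"z":0,"roll":0}]'
python3 -m crank '[{"x":0,"y":0,"z":0.02,"roll":0},{"x":0,"y":0,"z":0,"roll":0}]'
python3 - <<'E'
from h import *
d=ctrl.get_image("wrist"); cv2.imwrite("pics/w7.png",d["img"][:,:,::-1])
d=ctrl.get_image("side"); crop(d["img"],270,150,90,70,8,"pics/s7.png")
E
```

```text
t: 10.68
tool_pos: [0.6334, -0.0429, 0.0202]
tool_rot: [-2.11, -2.327, 0.001]
contact_force: [-8.0, 2.1, 11.0]
opening: 0.0527
t: 10.92
tool_pos: [0.6334, -0.0429, 0.02]
tool_rot: [-2.109, -2.327, 0.002]
contact_force: [-11.2, 2.5, 16.1]
opening: 0.0526
```

View pics/w7.png

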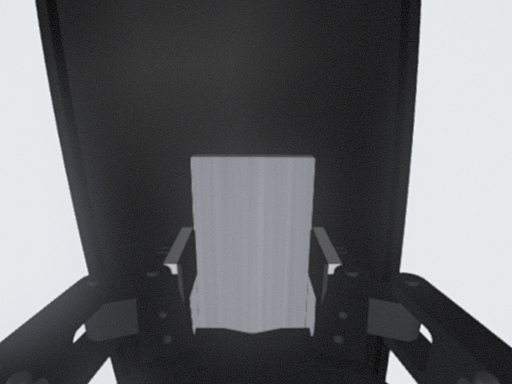

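View pics/s7.png

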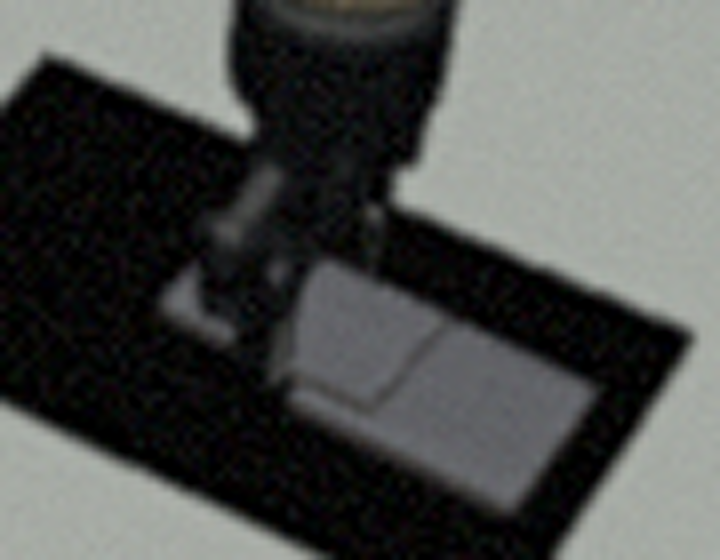

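It isn't pivoting and the force is building (16 N). I'll ease off to light contact and let it tip on release.

```bash
python3 -m crank '[{"x":0,"y":0,"z":-0.05,"roll":0},{"x":0,"y":0,"z":0,"roll":0}]'
python3 -m crank '[{"x":0,"y":0,"z":0,"roll":0},{"x":0,"y":0,"z":0,"roll":0},{"x":0,"y":0,"z":0,"roll":0}]' 0.2
python3 -m crank '[{"x":0,"y":0,"z":-0.2,"roll":0},{"x":0,"y":0,"z":-0.7,"roll":0},{"x":0,"y":0,"z":-0.8,"roll":0},{"x":0,"y":0,"z":-0.3,"roll":0},{"x":0,"y":0,"z":0,"roll":0}]'
python3 - <<'E'
from h import *
d=ctrl.get_image("wrist"); cv2.imwrite("pics/w8.png",d["img"][:,:,::-1])
d=ctrl.get_image("side"); crop(d["img"],235,145,120,90,6,"pics/s8.png")
d=ctrl.get_image("top"); crop(d["img"],210,95,125,85,6,"pics/t8.png")
E
python3 go.py .4340 -.2738 .06 -71
```

```text
t: 11.28
tool_pos: [0.634, -0.0431, 0.0204]
tool_rot: [2.109, 2.326, 0.002]
contact_force: [-1.3, 0.9, 1.7]
opening: 0.0528
t: 11.65
tool_pos: [0.6333, -0.043, 0.0196]
tool_rot: [-2.11, -2.327, -0.0]
contact_force: [0.4, 0.3, 0.2]
opening: 0.0685
t: 12.28
tool_pos: [0.6343, -0.0432, 0.1418]
tool_rot: [2.108, 2.325, 0.003]
contact_force: [-0.1, 0.1, -0.2]
opening: 0.0683
t 12.43 pos [ 0.6318 -0.0427  0.1372] ang 5.6 open 0.0684 F [ 0.7 -0.1 -0.4] q [-0.18  0.16  1.68  0.    1.31 -0.28]
shift units [-3.512 -3.652  1.297] roll units 11.141 deg -76.6
```

View pics/w8.png

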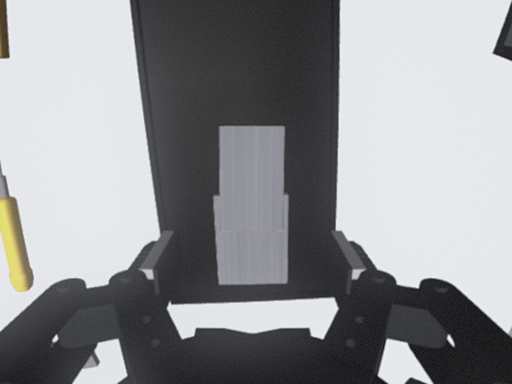

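View pics/s8.png

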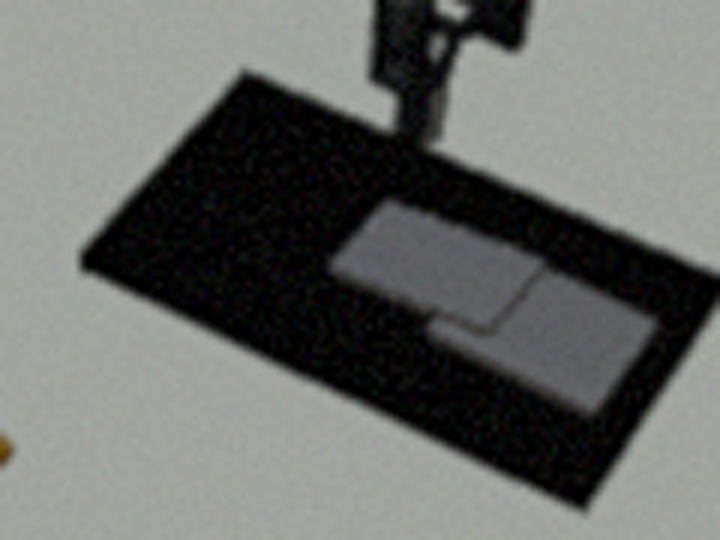

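View pics/t8.png

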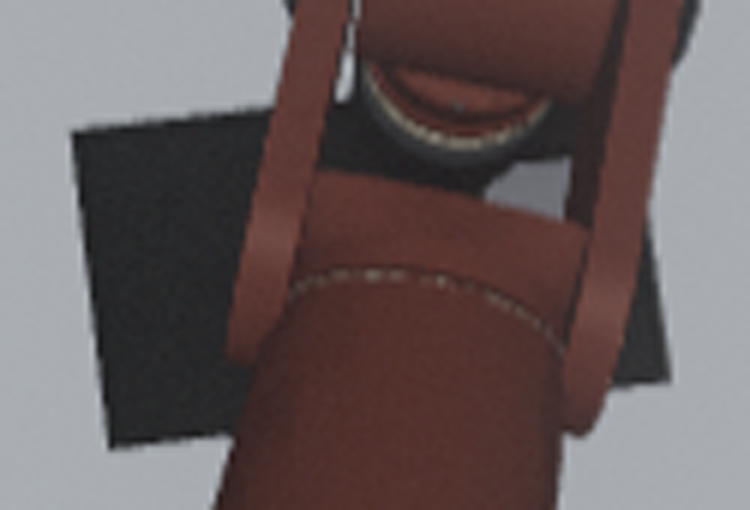

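The wide plate lies shingled on the first, centred, with its far end on the floor. Next, the narrow plate.

```bash
python3 -m crank '[{"x":-0.35,"y":-0.36,"z":0,"roll":0},{"x":-0.5,"y":-0.52,"z":0,"roll":0},{"x":-0.55,"y":-0.57,"z":0,"roll":0},{"x":-0.55,"y":-0.57,"z":0,"roll":0},{"x":-0.55,"y":-0.57,"z":0,"roll":0},{"x":-0.5,"y":-0.52,"z":0,"roll":0},{"x":-0.512,"y":-0.542,"z":0,"roll":0},{"x":0,"y":0,"z":0,"roll":1},{"x":0,"y":0,"z":0,"roll":1},{"x":0,"y":0,"z":0,"roll":1}]' 0.42 40
python3 -m crank '[{"x":0,"y":0,"z":0.15,"roll":1},{"x":0,"y":0,"z":0.15,"roll":1},{"x":0,"y":0,"z":0.15,"roll":1},{"x":0,"y":0,"z":0.15,"roll":1},{"x":0,"y":0,"z":0.15,"roll":1},{"x":0,"y":0,"z":0.15,"roll":1},{"x":0,"y":0,"z":0.15,"roll":1},{"x":0,"y":0,"z":0.1,"roll":1},{"x":0,"y":0,"z":0,"roll":0.14},{"x":0,"y":0,"z":0,"roll":0}]'
python3 go.py .4340 -.2738 .03 -71
python3 - <<'E'
from h import *
d=ctrl.get_image("wrist"); cv2.imwrite("pics/w9.png",d["img"][:,:,::-1])
d=ctrl.get_image("top"); crop(d["img"],210,95,125,85,6,"pics/t9.png"); np.save("t9.npy",d["img"])
d=ctrl.get_image("side"); crop(d["img"],235,145,120,90,6,"pics/s9.png")
E
```

```text
t: 13.68
tool_pos: [0.4345, -0.2734, 0.1372]
tool_rot: [-2.494, -1.904, 0.001]
contact_force: [0.3, -0.1, -1.2]
opening: 0.0497
t: 14.92
tool_pos: [0.4353, -0.2737, 0.0698]
tool_rot: [-3.097, -0.521, 0.002]
contact_force: [0.1, 0.1, -0.7]
opening: 0.0497
t 14.93 pos [ 0.4353 -0.2737  0.0698] ang -70.91 open 0.0497 F [ 0.1  0.1 -0.7] q [-0.71 -0.04  2.01 -0.    1.17  0.53]
shift units [-0.02  -0.004  0.664] roll units 0.013 deg -0.09
```

View pics/w9.png

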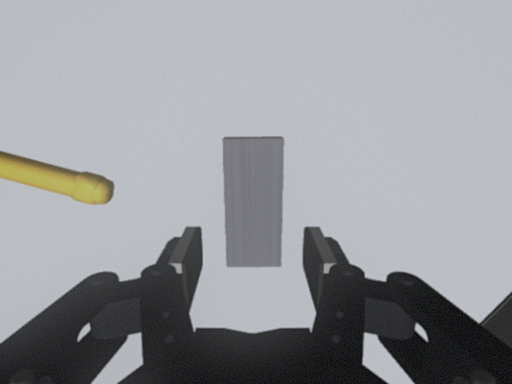

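View pics/t9.png

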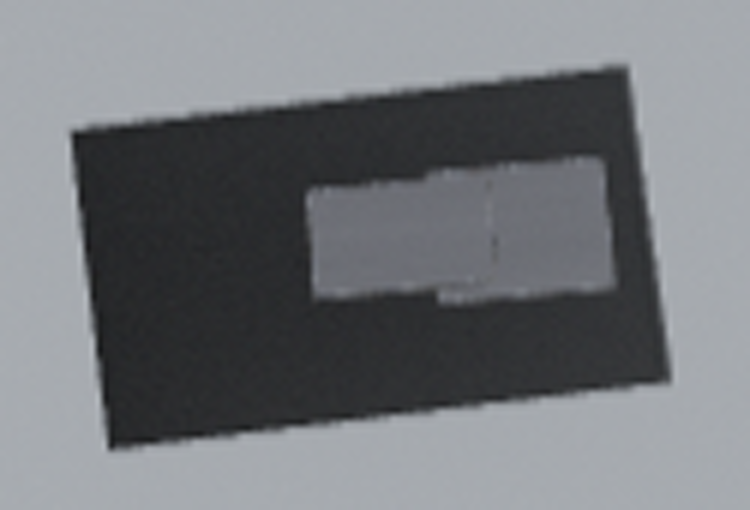

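View pics/s9.png

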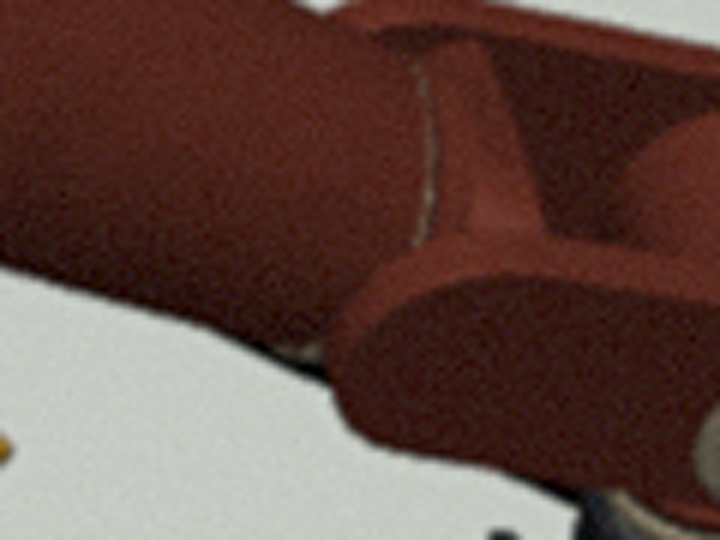

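The tray picture shows the first plate unmoved: corners (604,157) and (616,290) as before. The wide plate's far end is at (307,190)–(315,299). In the wrist view the narrow plate (223–283) is centred between the pads (202–303). I'll go down to about 12.5 mm, since at a 38 mm opening the tips stand about 9–10 mm ahead.

```bash
python3 - <<'E'
from h import *
d=ctrl.get_image("top")
uv=lambda p:(np.array(p,float)+.5)/6-.5+[210,95]
F=p2w(d,uv([(307,190),(315,299)]),.013); N=p2w(d,uv([(489,180),(497,286)]),.024); P=p2w(d,uv([(604,157),(616,290)]),.013)
f=F.mean(0);n=N.mean(0);p=P.mean(0); print(f,n,p)
v=(f-n)[:2];print(np.linalg.norm(F[0]-F[1]),np.linalg.norm(v),np.degrees(np.arctan2(v[1],v[0])), np.degrees(np.arctan2(*(f-p)[:2][::-1])),np.linalg.norm((f-p)[:2]))
E
python3 -m crank '[{"x":-0.01,"y":0,"z":0.3,"roll":0},{"x":-0.01,"y":0,"z":0.3,"roll":0},{"x":0,"y":0,"z":0.2,"roll":0},{"x":0,"y":0,"z":0.1,"roll":0},{"x":0,"y":0,"z":0.05,"roll":0},{"x":0,"y":0,"z":0,"roll":0}]'
python3 go.py .4340 -.2738 .0125 -71
python3 - <<'E'
from h import *
d=ctrl.get_image("side"); crop(d["img"],295,240,80,60,9,"pics/s10.png")
E
```

```text
[0.62866621 0.0016848  0.013     ] [ 0.63432528 -0.0871645   0.024     ] [ 0.64338591 -0.14658902  0.013     ]
0.05482555630230334 0.08902933211498827 93.6444163868837 95.66939410248729 0.14900266456856764
t: 15.88
tool_pos: [0.4348, -0.2746, 0.0138]
tool_rot: [3.098, 0.519, 0.0]
contact_force: [-1.1, 0.2, -0.0]
opening: 0.0493
t 15.88 pos [ 0.4348 -0.2746  0.0138] ang -70.99 open 0.0493 F [-1.1  0.2 -0. ] q [-0.71  0.05  2.03  0.    1.06  0.53]
shift units [-0.008 -0.017  0.022] roll units 0.002 deg -0.01
```

View pics/s10.png

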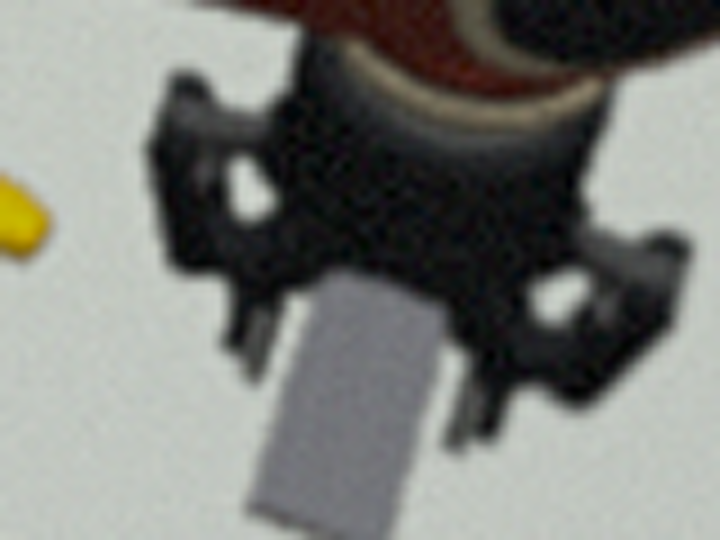

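Run:
```python
from h import *
d=ctrl.get_image("side"); o=ctrl.get_obs(); R,_=cv2.Rodrigues(np.array(o['tool_rot'])); p=np.array(o['tool_pos'])
for s in (-1,1):
   for z in (0,.006,.012):
    q=p+R[:,1]*s*.026-R[:,0]*.011; q[2]=z; u=w2p(d,q)[0]; print(s,z,((u-[295,240])*9).round(0))
```

```text
-1 0 [252. 395.]
-1 0.006 [255. 384.]
-1 0.012 [258. 374.]
1 0 [439. 462.]
1 0.006 [443. 451.]
1 0.012 [446. 441.]
```

```bash
python3 -m crank '[{"x":0,"y":0,"z":0.04,"roll":0},{"x":0,"y":0,"z":0,"roll":0}]'
python3 -m crank '[{"x":0,"y":0,"z":0,"roll":0},{"x":0,"y":0,"z":0,"roll":0},{"x":0,"y":0,"z":0,"roll":0},{"x":0,"y":0,"z":0,"roll":0}]' 1 40
python3 -m crank '[{"x":0,"y":0,"z":-0.2,"roll":0},{"x":0,"y":0,"z":-0.8,"roll":0},{"x":0,"y":0,"z":-0.8,"roll":0},{"x":0,"y":0,"z":0,"roll":0},{"x":0,"y":0,"z":0,"roll":0}]'
python3 go.py .6272 .0163 .06 5.5
python3 - <<'E'
from h import *
d=ctrl.get_image("wrist"); cv2.imwrite("pics/w11.png",d["img"][:,:,::-1])
E
```

```text
t: 16.23
tool_pos: [0.4346, -0.2745, 0.0113]
tool_rot: [3.098, 0.519, 0.0]
contact_force: [0.5, 0.0, -0.6]
opening: 0.0494
t: 16.73
tool_pos: [0.4348, -0.2747, 0.0117]
tool_rot: [3.098, 0.519, 0.001]
contact_force: [-0.7, 0.0, 3.5]
opening: 0.0365
t: 17.35
tool_pos: [0.4339, -0.2739, 0.1184]
tool_rot: [-3.097, -0.519, 0.002]
contact_force: [-1.0, -0.6, -2.7]
opening: 0.0366
t 17.35 pos [ 0.4339 -0.2739  0.1184] ang -70.99 open 0.0366 F [-1.  -0.6 -2.7] q [-0.71 -0.1   1.98 -0.    1.27  0.53]
shift units [ 4.622 -3.522  0.975] roll units -11.125 deg 76.49
```

View pics/w11.png

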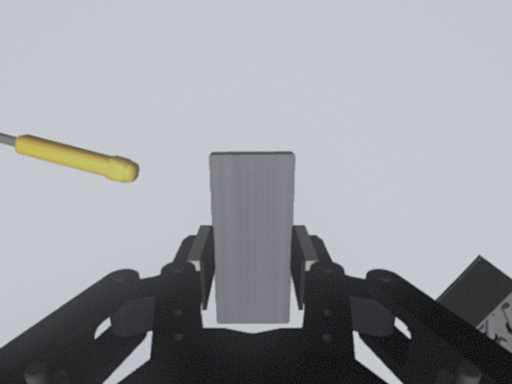

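Held square. Moving over the tray.

```bash
python3 -m crank '[{"x":0.3,"y":-0.23,"z":0,"roll":0},{"x":0.5,"y":-0.38,"z":0,"roll":0},{"x":0.6,"y":-0.46,"z":0,"roll":0},{"x":0.6,"y":-0.46,"z":0,"roll":0},{"x":0.6,"y":-0.46,"z":0,"roll":0},{"x":0.6,"y":-0.46,"z":0,"roll":0},{"x":0.6,"y":-0.46,"z":0,"roll":0},{"x":0.5,"y":-0.38,"z":0,"roll":0},{"x":0.322,"y":-0.232,"z":0,"roll":0},{"x":0,"y":0,"z":0,"roll":-1}]'
python3 -m crank '[{"x":0,"y":0,"z":0,"roll":-1},{"x":0,"y":0,"z":0,"roll":-1},{"x":0,"y":0,"z":0.1,"roll":-1},{"x":0,"y":0,"z":0.1,"roll":-1},{"x":0,"y":0,"z":0.1,"roll":-1},{"x":0,"y":0,"z":0.1,"roll":-1},{"x":0,"y":0,"z":0.1,"roll":-1},{"x":0,"y":0,"z":0.1,"roll":-1},{"x":0,"y":0,"z":0.1,"roll":-1},{"x":0,"y":0,"z":0.1,"roll":-1}]'
python3 -m crank '[{"x":0,"y":0,"z":0.1,"roll":-0.12},{"x":0,"y":0,"z":0,"roll":0},{"x":0,"y":0,"z":0,"roll":0}]'
python3 go.py .6272 .0163 .0285 5.5
python3 - <<'E'
from h import *
d=ctrl.get_image("wrist"); cv2.imwrite("pics/w12.png",d["img"][:,:,::-1])
d=ctrl.get_image("side"); crop(d["img"],235,145,120,90,6,"pics/s12.png")
E
```

```text
t: 18.65
tool_pos: [0.6276, 0.0169, 0.1174]
tool_rot: [-3.059, -0.711, 0.005]
contact_force: [0.5, -0.7, -3.4]
opening: 0.0366
t: 19.9
tool_pos: [0.6268, 0.0152, 0.0694]
tool_rot: [-2.124, -2.311, 0.003]
contact_force: [-0.5, 0.0, -2.2]
opening: 0.0365
t: 20.27
tool_pos: [0.6279, 0.0155, 0.0652]
tool_rot: [-2.114, -2.324, 0.0]
contact_force: [0.0, -0.5, -2.9]
opening: 0.0366
t 20.27 pos [0.6279 0.0155 0.0652] ang 5.41 open 0.0366 F [ 0.  -0.5 -2.9] q [-0.09  0.23  1.73 -0.    1.18 -0.19]
shift units [ 0.014 -0.011  0.612] roll units -0.014 deg 0.09
```

View pics/w12.png

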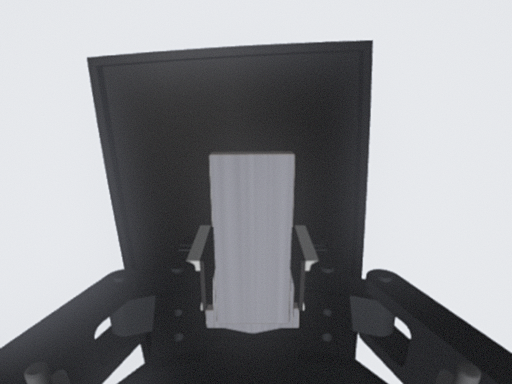

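View pics/s12.png

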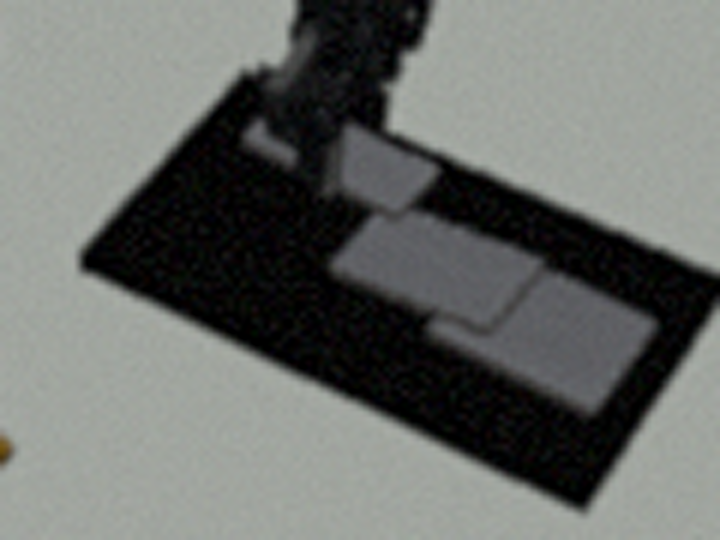

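```bash
python3 -m crank '[{"x":0.014,"y":-0.01,"z":0.3,"roll":0},{"x":0,"y":0,"z":0.2,"roll":0},{"x":0,"y":0,"z":0.06,"roll":0},{"x":0,"y":0,"z":0,"roll":0}]' - 20
python3 -m crank '[{"x":0,"y":0,"z":0.04,"roll":0},{"x":0,"y":0,"z":0,"roll":0}]'
python3 -m crank '[{"x":0,"y":0,"z":0.02,"roll":0},{"x":0,"y":0,"z":0,"roll":0}]'
python3 go.py .6272 .0163 .0285 5.5
```

```text
t: 20.88
tool_pos: [0.6268, 0.0165, 0.0309]
tool_rot: [-2.112, -2.324, 0.001]
contact_force: [0.3, 0.2, -2.4]
opening: 0.0364
t: 21.12
tool_pos: [0.6275, 0.0164, 0.0296]
tool_rot: [2.113, 2.324, 0.0]
contact_force: [-0.1, 1.1, -3.2]
opening: 0.0363
t: 21.38
tool_pos: [0.6276, 0.0164, 0.0285]
tool_rot: [2.113, 2.324, 0.001]
contact_force: [-0.1, -0.9, -1.4]
opening: 0.0365
t 21.38 pos [0.6276 0.0164 0.0285] ang 5.47 open 0.0365 F [-0.1 -0.9 -1.4] q [-0.09  0.27  1.75 -0.    1.12 -0.19]
shift units [-0.001 -0.007 -0.001] roll units -0.005 deg 0.03
```

```bash
python3 -m crank '[{"x":0,"y":0,"z":0.02,"roll":0},{"x":0,"y":0,"z":0,"roll":0}]'
python3 -m crank '[{"x":0,"y":0,"z":0.02,"roll":0},{"x":0,"y":0,"z":0,"roll":0}]'
python3 - <<'E'
from h import *
d=ctrl.get_image("wrist"); cv2.imwrite("pics/w13.png",d["img"][:,:,::-1])
d=ctrl.get_image("side"); crop(d["img"],235,145,120,90,6,"pics/s13.png")
E
```

```text
t: 21.62
tool_pos: [0.6277, 0.0164, 0.0276]
tool_rot: [2.113, 2.324, 0.001]
contact_force: [-0.7, 0.6, 1.3]
opening: 0.0366
t: 21.88
tool_pos: [0.6277, 0.0165, 0.0266]
tool_rot: [2.113, 2.324, 0.001]
contact_force: [-2.5, 1.4, 6.4]
opening: 0.0366
```

View pics/s13.png

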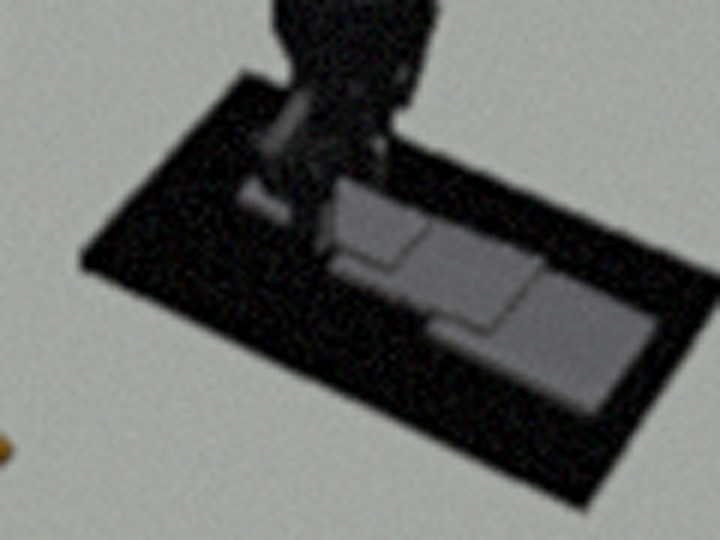

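Alignment and overlap look right. Easing off to light contact, then releasing.

```bash
python3 -m crank '[{"x":0,"y":0,"z":-0.025,"roll":0},{"x":0,"y":0,"z":0,"roll":0}]'
python3 -m crank '[{"x":0,"y":0,"z":0,"roll":0},{"x":0,"y":0,"z":0,"roll":0},{"x":0,"y":0,"z":0,"roll":0}]' 0.4
python3 -m crank '[{"x":0,"y":0,"z":-0.2,"roll":0},{"x":0,"y":0,"z":-0.7,"roll":0},{"x":0,"y":0,"z":-0.8,"roll":0},{"x":0,"y":0,"z":-0.5,"roll":0},{"x":0,"y":0.5,"z":-0.5,"roll":0},{"x":0,"y":0.7,"z":0,"roll":0},{"x":0,"y":0.8,"z":0,"roll":0},{"x":-0.5,"y":0.5,"z":0,"roll":0},{"x":-0.5,"y":0,"z":0,"roll":0},{"x":0,"y":0,"z":0,"roll":0}]'
python3 - <<'E'
from h import *
d=ctrl.get_image("side"); crop(d["img"],235,145,120,90,6,"pics/s14.png")
d=ctrl.get_image("top"); cv2.imwrite("pics/top14.png",d["img"][:,:,::-1])
d=ctrl.get_image("wrist"); cv2.imwrite("pics/w14.png",d["img"][:,:,::-1])
E
```

```text
t: 22.22
tool_pos: [0.6276, 0.0164, 0.0274]
tool_rot: [2.112, 2.324, 0.001]
contact_force: [-0.8, 0.8, 1.9]
opening: 0.036
t: 22.6
tool_pos: [0.627, 0.0164, 0.0268]
tool_rot: [-2.113, -2.324, 0.001]
contact_force: [0.2, -0.2, 0.2]
opening: 0.0512
t: 23.85
tool_pos: [0.7827, -0.0312, 0.1897]
tool_rot: [2.116, 2.322, 0.0]
contact_force: [-0.5, 0.8, 0.2]
opening: 0.0515
```

View pics/s14.png

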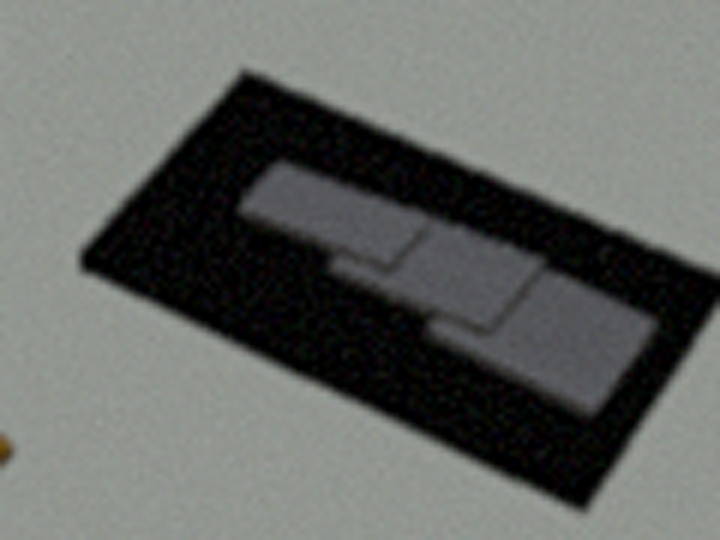

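View pics/top14.png

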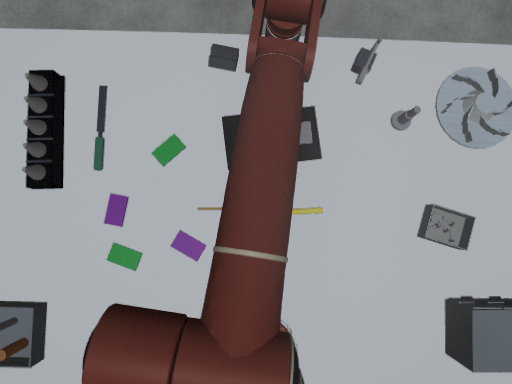

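View pics/w14.png

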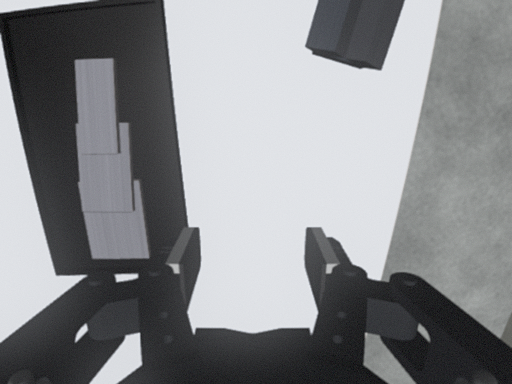

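Run:
```python
from h import *
d=ctrl.get_image("side"); uv=lambda p:(np.array(p,float)+.5)/6-.5+[235,145]
m=lambda p,z:p2w(d,uv(p),z)[:,:2].mean(0)
nf=m([(282,160),(240,206)],.013); nn=m([(428,222),(390,268)],.0245); wn=m([(547,262),(490,330)],.0245); wf=p2w(d,uv([(330,266)]),.013)[0,:2]; ff=p2w(d,uv([(428,326)]),.013)[0,:2]; fo=m([(658,322),(595,414)],.013)
a=np.radians(95.5); u=np.array([np.cos(a),np.sin(a)]); v=np.array([-u[1],u[0]])
for n,p in zip("nf nn wn wf ff fo".split(),(nf,nn,wn,wf,ff,fo)): print(n,p.round(4),"along",((p-fo)@u*1000).round(1),"across",((p-fo)@v*1000).round(1))
print(ctrl.get_obs()['t'])
```

```text
nf [0.6229 0.061 ] along 210.0 across -0.2
nn [ 0.629  -0.0279] along 120.9 across 2.3
wn [ 0.6371 -0.0878] along 60.5 across -0.1
wf [ 0.6009 -0.0013] along 150.0 across 27.7
ff [ 0.6013 -0.0614] along 90.2 across 33.1
fo [ 0.6428 -0.148 ] along 0.0 across 0.0
24.05
```

Measured overlaps are 29.7 mm and 29.1 mm, and the plates are in line to about 2 mm. Handing in.

```bash
python3 -c "
from station import ctrl
print(ctrl.finish_job())"
```

```text
the job is handed in; nothing more can be done
None
```

The three plates now lie as a shingled row along the tray. I placed and released the wider loose plate first, then the narrower one, and handed the job in at about 24 s of the 53 s allowed.

- **Overlaps and line:** the last side picture gives overlaps of about 30 mm (first and wide) and 29 mm (wide and narrow). The plates are in line to within about 2 mm, and both far ends are down on the tray floor.
- **First plate:** it had not visibly moved after the wide plate was placed. The last side picture puts its outer end within about 2 mm of where it was.
- **Other things on the bench:** in the last top view the mandrel, file and green and purple look-alikes stand as before. The arm hid part of the punch, the deburrer and the tray.
- **Forces:** the highest reading I saw at the end of a move was about 20 N, when I pressed the wide plate down.
- **What did not go as planned:**
  - The first two move calls were refused, because each row needs all four values.
  - Neither plate pivoted in the grip when I pressed it onto the one below, so I eased off and let each tip down on release.
  - One measurement disagreed: the top picture gave the wide plate's angle as 93.6° instead of 95.5°. I put that down to rough corner readings; the side picture and the line of the plate ends agreed with 95.5°.

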